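Clear the strength-test rig and clamp up the next test bar

ROBOT

A 6-joint arm with a two-finger parallel gripper is mounted at the origin on the work surface. World frame = base frame: x ahead of the robot, y to its left, z up, the work surface at z = 0. Lengths are in m, angles in degrees, forces in N, time in s.
With the tool pointing down it reaches from about 0.375 to 0.975 m from the base axis. Payload 3.8 kg.
Tool frame: the origin (TCP) lies midway between the tips of the shut fingers; the grasp point (between the pads) lies 19 mm behind it; z points along the fingers, x is the direction in which the jaws open and shut, and the axes are right-handed (so a half turn about z gives the same grasp; the last joint's range is limited). The gripper opens to 85 mm and grips with 20 to 120 N. Pads are 22 mm wide; open, the fingers measure 114 mm over their backs; the gripper's body (76 mm by 85 mm) begins 54 mm behind the grasp point. The pads swing forward as they close: fully open they stand 13 mm farther back than shut.
Start: joints at [70.422, 15.12, 91.902, -0, 72.978, -2.114], TCP at [0.203, 0.644, 0.231] pointing down, gripper open.
Joint ranges: [-150.88, 150.88], [-54.13, 125.18], [17.81, 147.31], [-75.09, 255.09], [0, 152.58], [-146.25, 146.25]. Speed limits (degrees/s): [147.25, 147.25, 180, 180, 180, 180].

INTERFACE

Orientations are given as a 3x3 rotation matrix whose columns are the frame's x, y, z axes.
In Python, from station import telemetry, optics, job gives the robot as it stands.
- The arm moves only by the shell command python3 -m inch 'ROWS'. ROWS is JSON, a list of rows, each an object of numbers: "tx", "ty", "tz": the shift along the world's x, y, z in cm; "twist": the turn about the world's z in degrees; "jaw": the finger opening in cm, from 0 to 8.54. In form: [{"tx": .., "ty": .., "tz": .., "twist": .., "jaw": ..}, ...]. A call has 1 to 20 rows; each row shifts and turns the commanded pose from where the row before left it; what a row does not reach is not made up. A row lasts 1/10 s, in which the tool goes at most 50 mm and 8.59 degrees, less where a joint would pass 70% of its speed; a pose out of reach is approached as far as the arm can. A call is refused whole if a number of a shift passes 5 or a number of a turn 8.59, either way. A call with a gripper value outside its range is refused whole. The fingers move at their own pace and stop on an object; the grip force is fixed at half the most. Time passes only in rows, so rows that do not move let the fingers close. It gives the time, the measured TCP pose, the force and the opening at its end, in the units of the state.
- telemetry.observe(): the state, without advancing time (a new reading comes with each control period).
- optics.camera(name): name is "side" or "top"; returns the picture (420x560x3 uint8, blue, green, red); there is no depth.
- optics.camera_info(name): a dict with "fx", "fy", "cx", "cy" (pixels), "extrinsics" (4x4, takes a point from world to camera coordinates). Camera axes: x right, y up, looking along -z (the intrinsics and any distortion apply to the point x, -y, -z); pixel columns grow to the right and rows downward; lengths in m; the calibration is good to about 2 mm. A picture is of the moment at which its call begins. camera_info takes no time and is no camera call.
- job.hand_in(): hands the job in, once; it reports no verdict.
The state is a dict: "time": time; "joint_pos": joint angles; "qd": joint speeds; "joint_efforts": joint torques, N m; "tcp_pos": TCP position; "eef_rot": TCP orientation; "contact_force": force on the tool from outside, world axes, zero at the start; "ft_torque": the same for the moment, N m; "grip_width": opening from 0.0 (shut) to 1.0 (fully open).
Only numpy, scipy, OpenCV 4.12 (cv2) and the standard library are available. Lean on these libraries where they do the work, as an engineer would, in place of code of your own. Each camera call takes 0.05 s, during which the arm holds its last target. There are 200 camera calls.

TASK

The last strength test left broken terracotta chips on the white test plate: take the scraper block from its orange tray, wipe every chip over the plate's front edge into the green catch trough (never press on chips with the gripper), then lay the scraper back flat in the middle of its tray and let go. Next lay the blue test bar on the plate, its long side flush against the back fence and one end flush against the left end stop, slide the blue rail stop snugly up to its other end, and only after that flip the red cam lever fully over, away from the robot, to lock it. Leave the bar, the stop and the scraper so, and do not disturb the other things on the table.

Things in the scene. Friction and masses are not known exactly. Their poses are not given: they have to be found in the camera images.
- rig: fixed strength-test rig. Origin at table height under the white plate; +x away from the robot, +y left, z up. In this frame (mm): plate top z 40, clear from the open front edge x -100 to the back fence's face x 90 (fence top z 52), and from the right curb's face y -120 (top z 50) to the left end stop's face y 120 (top z 52). A rail runs along y at x 130, y -270 to 90
- trough (a point): centre of the floor of the rig's green catch trough, 4 mm above the table. The trough adjoins the plate's front edge: 105 mm (rig x -205 to -100) by 290 mm (rig y -145 to 145) inside; wall tops 26 mm above the table
- home (a point): point on the plate's top that lies under the middle of a bar laid home against the back fence and left end stop (rig x 70, y 60, z 40 mm)
- scraper: scraper block: yellow block with black rubber underside, 110 long (its x) x 44 (its y) x 25 mm high, with a wooden grip ridge on top, 80 long (x) x 22 thick (y), from 24 to 71 mm above the underside. Origin at the centre of the underside, z up. 0.2 to 0.33 kg
- rest: the scraper's fixed orange tray, inside 160 (its x) x 90 mm (its y), floor 6 mm above the table, rim 14 mm; origin at the centre of its underside (table height). The scraper starts in it, long side along the tray's long side
- bar: blue test bar with a thin white line round its middle, 120 long (its x) x 40 wide (its y) x 30 mm high, 0.15 to 0.31 kg. Origin at the centre of its underside, z up. Starts flat on the table
- stop (a joint): travel of the blue rail stop (m): 0 at the rail's right end, growing to the left (rig +y), at most 0.20. A bar laid home is met at travel 0.170. It slides with about 2.5 N of friction and stays where left. Lever and stop are not coupled: even locked, the stop can be pushed along against its friction
- stop_push (a point): centre of the right-hand (rig -y) face of the stop's carriage, 70 mm above the table, where it can be pushed to the left. The carriage is a block 42 (rig x) x 40 (rig y) x 40 mm high, behind the fence at rig x 109 to 151, from 45 to 85 mm above the table
- stop_face (a point): centre of the left (rig +y) face of the stop's nose, which bears on the bar's end; at rig y = -170 mm + travel. The nose is part of the stop: it reaches forward from the carriage, over the fence, to rig x 45 mm, 26 mm wide, from 55 to 75 mm above the table
- cam (a joint): angle of the red cam lever on the carriage (rad): at 0 (open) it leans 50 degrees from upright towards the rig's -x (towards the robot); it grows as it swings up and over to the rig's +x, and 1.48 is its locked end, leaning 35 degrees away from the robot. It stays where left; friction about 0.12 N m
- cam_hinge (a point): the lever's hinge point, on the carriage 91 mm above the table; the axis is along the rig's y
- cam_tip (a point): middle of the lever's round crossbar (16 mm thick, 40 mm long along the rig's y), 60 mm from the hinge
- chip0: a broken terracotta chip, about 32 x 25 x 10 mm, 20 g, lying flat on the rig's plate at the start; origin at the centre of its underside. Absent in some starts
- chip1: a broken terracotta chip, about 32 x 25 x 10 mm, 20 g, lying flat on the rig's plate at the start; origin at the centre of its underside. Absent in some starts
- chip2: a broken terracotta chip, about 32 x 25 x 10 mm, 20 g, lying flat on the rig's plate at the start; origin at the centre of its underside. Absent in some starts
- chip3: a broken terracotta chip, about 32 x 25 x 10 mm, 20 g, lying flat on the rig's plate at the start; origin at the centre of its underside. Absent in some starts
- chip4: a broken terracotta chip, about 32 x 25 x 10 mm, 20 g, lying flat on the rig's plate at the start; origin at the centre of its underside. Absent in some starts
- chip5: a broken terracotta chip, about 32 x 25 x 10 mm, 20 g, lying flat on the rig's plate at the start; origin at the centre of its underside. Absent in some starts
- jug: bystander, to be left alone: clear jug with a handle, 90 mm wide, 120 mm high; origin at its underside
- bottle: bystander, to be left alone: green bottle, 68 mm wide, 200 mm high; origin at its underside
- bowl: bystander, to be left alone: grey bowl, 130 mm wide, 50 mm high; origin at its underside
- dumbbell: bystander, to be left alone: blue dumbbell standing on end, 72 mm wide, 100 mm high; origin at its underside
- teapot: bystander, to be left alone: white teapot with green dots, 110 mm wide, 106 mm high; origin at its underside
- brush: bystander, to be left alone: brush lying on the table; origin at its underside

How it is judged (in metres and radians):
On the way, in this order (a step that is already met when the one before it is completed fails the run):
1. the scraper block stands on the test plate (x of scraper in the frame of rig between -0.13 and 0.09 m and y of scraper in the frame of rig between -0.12 and 0.12 m and z of scraper in the frame of rig between 0.036 and 0.046 m and angle between scraper's own z axis and vertical below 0.2 rad), for 0.1 s.
2. all chips lie in the catch trough (x of chip0 in the frame of rig between -0.21 and -0.1 m and y of chip0 in the frame of rig between -0.15 and 0.15 m and z of each of chip0, chip1, chip2, chip3, chip4, chip5 in the frame of rig below 0.036 m and x of chip1 in the frame of rig between -0.21 and -0.1 m and y of chip1 in the frame of rig between -0.15 and 0.15 m and x of chip2 in the frame of rig between -0.21 and -0.1 m and y of chip2 in the frame of rig between -0.15 and 0.15 m and x of chip3 in the frame of rig between -0.21 and -0.1 m and y of chip3 in the frame of rig between -0.15 and 0.15 m and x of chip4 in the frame of rig between -0.21 and -0.1 m and y of chip4 in the frame of rig between -0.15 and 0.15 m and x of chip5 in the frame of rig between -0.21 and -0.1 m and y of chip5 in the frame of rig between -0.15 and 0.15 m), for 0.2 s.
3. the scraper lies flat in its tray, let go (horizontal distance between scraper and rest below 0.03 m and z of scraper in the frame of rest below 0.011 m and angle between scraper's own z axis and vertical below 0.1 rad and contact force between the fingers and scraper below 0.1 N), for 0.2 s.
4. the bar is home against back fence and left end stop, with the rail stop up against its other end (x of bar in the frame of rig between 0.0665 and 0.0735 m and y of bar in the frame of rig between 0.0565 and 0.0635 m and z of bar in the frame of rig between 0.036 and 0.044 m and angle between the x axis of bar and the y axis of rig, either way round below 0.05 rad and value of joint stop between 0.1655 and 0.175 m), for 0.2 s.
5. the cam lever is flipped over to lock (value of joint cam above 1.25 rad), for 0.2 s.
At the end, for the whole second after the job is handed in: all chips in the trough; scraper flat on its tray floor, within 30 mm of the middle; bar on the plate within 3.5 mm of home both ways and 0.05 rad of square; stop travel 0.1655 to 0.175 m; cam lever past 1.25 rad; bar and scraper at rest (all of step 2 and all of step 4 and horizontal distance between scraper and rest below 0.03 m and z of scraper in the frame of rest below 0.011 m and angle between scraper's own z axis and vertical below 0.1 rad and value of joint cam above 1.25 rad and linear speed of each of bar, scraper below 0.01 m/s); the robot touches nothing.
It fails at once if a bystander is moved more than 30 mm (distance of any of jug, bottle, bowl, dumbbell, teapot, brush from where it was at the start of the episode above 0.03 m).
It fails at once if the fingers press on a chip (contact force between the fingers and chip0 above 3 N or contact force between the fingers and chip1 above 3 N or contact force between the fingers and chip2 above 3 N or contact force between the fingers and chip3 above 3 N or contact force between the fingers and chip4 above 3 N or contact force between the fingers and chip5 above 3 N).
Of chip0, chip1, chip2, chip3, chip4, chip5 only 3 to 6 are there at a start; the rules pass over those that are not, and their reading is None.
At some moment in a run one of bar may be knocked a few centimetres aside while the robot is not near it.
Once in a run the grip may slacken for a moment while it holds something.
It also fails if it takes over 200 s, if anything falls off the work surface, if the arm or the gripper's body presses on something with over 40 N, if the wrist force passes 120 N, or if a joint passes its speed limit or range.

## Working session

There is one attempt and no reset: what is moved stays moved. The work goes in short steps, Python scripts to look and compute and a shell command to move; the robot and the scene stay as the last step left them, time stands still between calls to the robot, and variables do not carry over. Pictures are saved under pics/ and viewed, about 12 in all and at most 16, crops included, and the job is handed in when it is done.

```bash
mkdir -p pics; ls; python3 - <<'E'
from station import telemetry, optics
import cv2
print(telemetry.observe())
for n in("top","side"):
    i=optics.camera_info(n); print(n,i)
    cv2.imwrite(f"pics/{n}0.png",optics.camera(n))
E
```

```text
pics
{'time': 0.0, 'joint_pos': array([ 7.04208825e+01,  1.51698277e+01,  9.19805578e+01, -8.16374284e-04,
        7.29769677e+01, -2.11412541e+00]), 'qd': array([ 0.00958739,  0.0223824 ,  0.04843497, -0.03075456,  0.10657556,
        0.07084711]), 'joint_efforts': array([ 1.68012695e-03, -5.15096748e+01, -3.67320836e+01,  3.03599109e-04,
        1.30232685e-02,  2.83037815e-05]), 'tcp_pos': array([0.20234625, 0.64320056, 0.22996071]), 'eef_rot': array([[ 3.00118212e-01,  9.53901737e-01, -7.32018823e-04],
       [ 9.53899430e-01, -3.00119097e-01, -2.09877706e-03],
       [-2.22171991e-03, -6.83911203e-05, -9.99997530e-01]]), 'contact_force': array([-0.73910179, -0.82234448, -0.45186097]), 'ft_torque': array([ 0.03119492, -0.03857032, -0.00622293]), 'grip_width': 1.0012224037166697}
top {'fx': 507.6464776864482, 'fy': 507.6464776864482, 'cx': 279.6681920063198, 'cy': 209.3970221154809, 'extrinsics': array([[ 0.09015569, -0.99592643,  0.0015795 , -0.00728771],
       [ 0.97273695,  0.08839651,  0.21440355, -0.54520515],
       [-0.21366978, -0.01779326,  0.97674389, -1.27139617],
       [ 0.        ,  0.        ,  0.        ,  1.        ]])}
side {'fx': 405.6888605347111, 'fy': 405.6888605347111, 'cx': 281.1079779231124, 'cy': 209.2067937387716, 'extrinsics': array([[ 0.98095585, -0.19280142, -0.02352098, -0.5051777 ],
       [ 0.12244275,  0.51983656,  0.84544528, -0.15548267],
       [-0.15077598, -0.83222447,  0.53354385, -1.23973003],
       [ 0.        ,  0.        ,  0.        ,  1.        ]])}
```

View pics/top0.png

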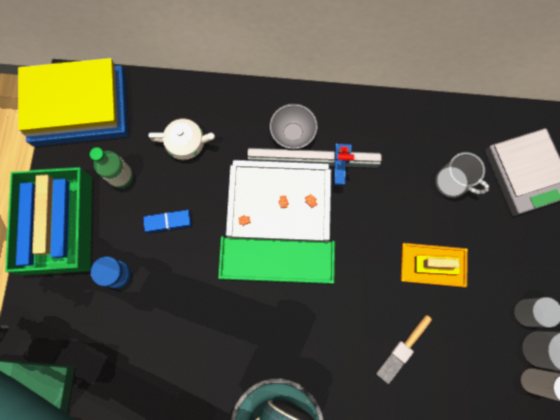

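View pics/side0.png

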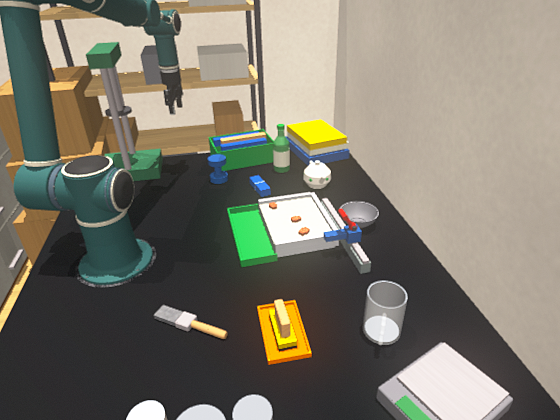

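```bash
cat > h.py <<'E'
import numpy as np, cv2
from station import telemetry, optics
def cam(n): return optics.camera(n)
def ray(n,u,v):
    i=optics.camera_info(n); E=i["extrinsics"]; R=E[:3,:3]; t=E[:3,3]
    d=np.array([(u-i["cx"])/i["fx"],-(v-i["cy"])/i["fy"],-1.]); return -R.T@t, R.T@d
def pt(n,u,v,z):
    c,d=ray(n,u,v); return c+d*(z-c[2])/d[2]
def proj(n,p):
    i=optics.camera_info(n); E=i["extrinsics"]; q=E[:3,:3]@np.asarray(p,float)+E[:3,3]
    return np.array([i["cx"]+i["fx"]*q[0]/-q[2], i["cy"]-i["fy"]*q[1]/-q[2]])
def tri(u1,v1,u2,v2):
    c1,d1=ray("top",u1,v1); c2,d2=ray("side",u2,v2)
    s=np.linalg.lstsq(np.c_[d1,-d2],c2-c1,rcond=None)[0]; a=c1+s[0]*d1;b=c2+s[1]*d2
    return (a+b)/2, np.linalg.norm(a-b)
def blobs(img,lo,hi,box=None,amin=30):
    m=cv2.inRange(cv2.cvtColor(img,cv2.COLOR_BGR2HSV),np.array(lo),np.array(hi))
    if box: k=np.zeros_like(m); x0,y0,x1,y1=box; k[y0:y1,x0:x1]=255; m&=k
    cs=cv2.findContours(m,cv2.RETR_EXTERNAL,cv2.CHAIN_APPROX_NONE)[0]
    return sorted([c for c in cs if cv2.contourArea(c)>=amin],key=cv2.contourArea,reverse=True)
def rect(n,c,z):
    """min-area rectangle of a contour cast on height z: centre, long, short (mm), angle of the long axis (deg)"""
    p=np.array([pt(n,*q[0],z)[:2] for q in c]).astype(np.float32)
    b=cv2.boxPoints(cv2.minAreaRect(p)); e=[b[1]-b[0],b[2]-b[1]]; e.sort(key=np.linalg.norm)
    return b.mean(0).round(4), (np.linalg.norm(e[1])*1e3).round(1),(np.linalg.norm(e[0])*1e3).round(1), round(np.degrees(np.arctan2(e[1][1],e[1][0]))%180,2)
E
python3 - <<'E'
from h import *
im=cv2.imread("pics/top0.png")
def show(t,n,cs,z):
    for c in cs[:6]: print(t,rect(n,c,z),cv2.minAreaRect(c)[0])
show("trough","top",blobs(im,(50,120,80),(75,255,255),(200,225,350,300)),.026)
show("plate","top",blobs(im,(0,0,150),(180,60,255),(215,155,338,245)),.05)
show("tray","top",blobs(im,(8,150,150),(35,255,255),(390,235,480,295)),.014)
show("yellow","top",blobs(im,(22,100,100),(35,255,255),(390,235,480,295)),.031)
show("bar","top",blobs(im,(100,120,80),(125,255,255),(135,200,200,240)),.03)
show("chips","top",blobs(im,(3,120,100),(15,255,255),(215,160,335,245),10),.05)
show("red","top",blobs(im,(0,150,100),(5,255,255),(330,140,365,175),5),.10)
show("blue stop","top",blobs(im,(100,120,60),(125,255,255),(325,140,365,195),5),.075)
k=cv2.hconcat([cv2.resize(im[130:290,215:385],None,fx=4,fy=4,interpolation=cv2.INTER_CUBIC)[:600]]);
k=cv2.resize(im[130:280,210:390],None,fx=4,fy=4,interpolation=cv2.INTER_CUBIC); cv2.imwrite("pics/a.png",k)
E
```

```text
trough (array([0.4157, 0.0392], dtype=float32), np.float32(304.8), np.float32(114.6), np.float32(93.08)) (276.4836730957031, 259.6994323730469)
plate (array([0.5733, 0.0466], dtype=float32), np.float32(270.3), np.float32(209.1), np.float32(92.9)) (278.8183288574219, 199.72378540039062)
plate (array([0.6898, 0.0258], dtype=float32), np.float32(229.8), np.float32(17.0), np.float32(95.2)) (290.5, 158.0)
tray (array([ 0.4421, -0.3783], dtype=float32), np.float32(172.8), np.float32(102.4), np.float32(89.95)) (434.2294616699219, 264.47540283203125)
yellow (array([ 0.4375, -0.3694], dtype=float32), np.float32(155.3), np.float32(95.2), np.float32(88.85)) (432.79766845703125, 264.19732666015625)
bar (array([0.5008, 0.309 ], dtype=float32), np.float32(59.4), np.float32(45.4), np.float32(104.2)) (178.5057830810547, 218.5375518798828)
bar (array([0.4849, 0.3735], dtype=float32), np.float32(58.4), np.float32(45.5), np.float32(104.13)) (153.73997497558594, 222.1799774169922)
chips (array([ 0.578 , -0.0389], dtype=float32), np.float32(32.0), np.float32(22.9), np.float32(49.08)) (311.25, 200.25)
chips (array([0.5088, 0.1329], dtype=float32), np.float32(26.3), np.float32(21.5), np.float32(95.91)) (244.0, 220.0)
chips (array([0.5691, 0.0354], dtype=float32), np.float32(27.2), np.float32(21.2), np.float32(5.19)) (283.0, 201.0)
red (array([ 0.6986, -0.1172], dtype=float32), np.float32(36.4), np.float32(30.1), np.float32(93.74)) (346.0, 153.5)
blue stop (array([ 0.6787, -0.1118], dtype=float32), np.float32(114.6), np.float32(43.1), np.float32(1.12)) (342.1920471191406, 163.6596221923828)
```

View pics/a.png

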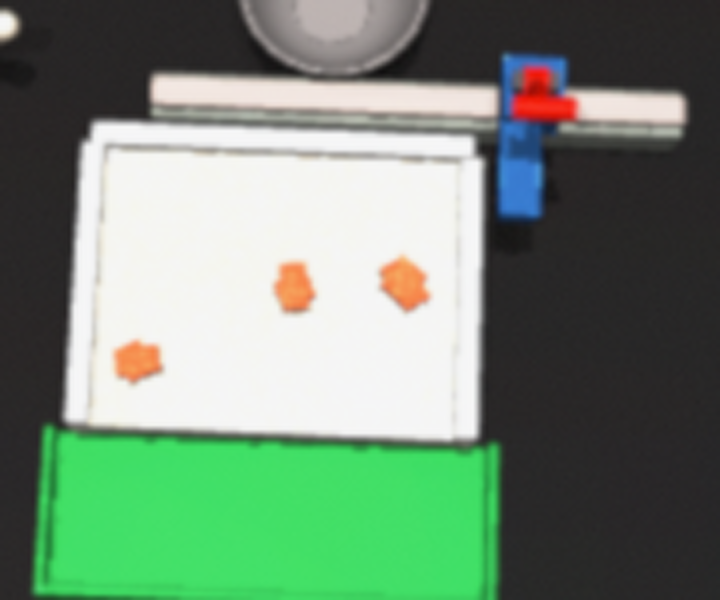

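```bash
cat >> h.py <<'E'
TH=np.radians(3.0); RC=np.array([.5685,.0468])
RM=np.array([[np.cos(TH),-np.sin(TH)],[np.sin(TH),np.cos(TH)]])
def rig(p): return ((np.asarray(p)[:2]-RC)@RM*1e3).round(1)
def wld(x,y): return RC+RM@np.array([x,y])/1e3
E
python3 - <<'E'
from h import *
f=lambda x,y,z: rig(pt("top",210+(x+.5)/4-.5,130+(y+.5)/4-.5,z))
for nm,x,y,z in [("fence R foot",459,163,.04),("fence L foot",106,150,.04),("front R",455,436,.04),("front L",90,426,.04),("L mid",97,290,.04),("L mid top",97,290,.052),("nose L tip",499,216,.075),("nose R tip",541,217,.075),("carr back L",503,55,.085),("carr back R",566,60,.085),("rail L front",151,104,.05),("rail R",686,93,.05),("cambar L",515,106,.125),("cambar R",577,111,.125)]:
    print(nm,f(x,y,z))
im=cv2.imread("pics/top0.png"); hsv=cv2.cvtColor(im,cv2.COLOR_BGR2HSV)
# bar both halves together (line joins them)
cs=blobs(im,(100,120,80),(125,255,255),(135,200,200,240)); print("bar",rect("top",np.vstack(cs[:2]),.03))
im2=cv2.imread("pics/side0.png")
for n,i,b in(("top",im,(390,235,480,295)),("side",im2,(240,290,320,370))):
    # wooden grip / tray
    print(n,[ (rect(n,c,.077),cv2.minAreaRect(c)) for c in blobs(i,(15,20,120),(30,140,255),b,20)][:3])
k=cv2.hconcat([cv2.resize(im[230:300,385:485],(400,280),interpolation=3),cv2.resize(im2[285:370,240:330],(400,280),interpolation=3)])
cv2.imwrite("pics/b.png",k)
E
```

```text
fence R foot [  91.8 -120.1]
fence L foot [ 91.7 118.9]
front R [ -95.  -121.1]
front L [-97.5 118.8]
L mid [ -5.7 119.4]
L mid top [ -8.5 118.2]
nose L tip [  46.  -144.1]
nose R tip [  46.3 -171.6]
carr back L [ 153.5 -144.1]
carr back R [ 151.6 -185.8]
rail L front [122.2  89.4]
rail R [ 143.9 -271.9]
cambar L [ 105.  -148.1]
cambar R [ 103.2 -187.6]
bar (array([0.493, 0.341], dtype=float32), np.float32(125.4), np.float32(45.6), np.float32(103.91))
top [((array([ 0.4392, -0.3807], dtype=float32), np.float32(78.4), np.float32(21.6), np.float32(92.15)), ((442.5594177246094, 262.8715515136719), (31.167388916015625, 8.514531135559082), 3.0127875804901123))]
side [((array([ 0.4415, -0.386 ], dtype=float32), np.float32(81.0), np.float32(22.0), np.float32(91.5)), ((281.52392578125, 311.4924011230469), (26.549747467041016, 9.134316444396973), 72.47443389892578)), ((array([ 0.4355, -0.4465], dtype=float32), np.float32(24.6), np.float32(19.2), np.float32(40.34)), ((284.2500305175781, 331.2500305175781), (7.77817440032959, 9.899495124816895), 45.0))]
```

View pics/b.png

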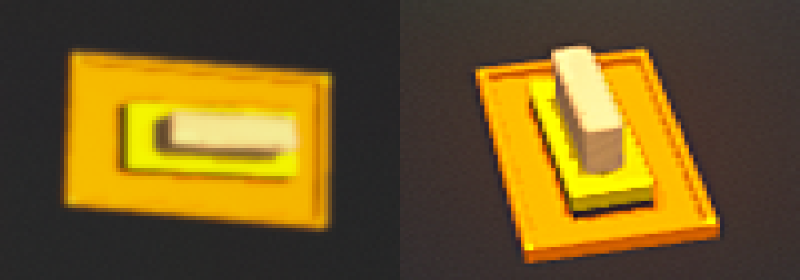

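```bash
sed -i 's/RC=np.array(.*/RC=np.array([.5698,.0463])/' h.py
python3 -m inch '[{"tx":1.5,"ty":-3.6,"twist":-4.5,"jaw":6},{"tx":1.5,"ty":-3.6,"twist":-4.5},{"tx":1.5,"ty":-3.6,"twist":-4.5},{"tx":1.5,"ty":-3.6,"twist":-4.5},{"tx":1.5,"ty":-3.6,"twist":-4.5},{"tx":1.5,"ty":-3.6,"twist":-4.5},{"tx":1.5,"ty":-3.6,"twist":-4.5},{"tx":1.5,"ty":-3.6,"twist":-4.5},{"tx":1.5,"ty":-3.6,"twist":-4.5},{"tx":1.5,"ty":-3.6,"twist":-4.5},{"tx":1.5,"ty":-3.6,"twist":-4.5},{"tx":1.5,"ty":-3.6,"twist":-4.5},{"tx":1.5,"ty":-3.6,"twist":-4.5},{"tx":1.5,"ty":-3.6,"twist":-4.5},{"tx":1.5,"ty":-3.6,"twist":-4.5},{"tx":0}]'
```

```text
invalid input at $[0]: expected keys tx, ty, tz, twist, jaw
```

```bash

python3 -m inch '[{"tx":1.5,"ty":-3.6,"tz":0,"twist":-4.5,"jaw":6},{"tx":1.5,"ty":-3.6,"tz":0,"twist":-4.5,"jaw":6},{"tx":1.5,"ty":-3.6,"tz":0,"twist":-4.5,"jaw":6},{"tx":1.5,"ty":-3.6,"tz":0,"twist":-4.5,"jaw":6},{"tx":1.5,"ty":-3.6,"tz":0,"twist":-4.5,"jaw":6},{"tx":1.5,"ty":-3.6,"tz":0,"twist":-4.5,"jaw":6},{"tx":1.5,"ty":-3.6,"tz":0,"twist":-4.5,"jaw":6},{"tx":1.5,"ty":-3.6,"tz":0,"twist":-4.5,"jaw":6},{"tx":1.5,"ty":-3.6,"tz":0,"twist":-4.5,"jaw":6},{"tx":1.5,"ty":-3.6,"tz":0,"twist":-4.5,"jaw":6},{"tx":1.5,"ty":-3.6,"tz":0,"twist":-4.5,"jaw":6},{"tx":1.5,"ty":-3.6,"tz":0,"twist":-4.5,"jaw":6},{"tx":1.5,"ty":-3.6,"tz":0,"twist":-4.5,"jaw":6},{"tx":1.5,"ty":-3.6,"tz":0,"twist":-4.5,"jaw":6},{"tx":1.5,"ty":-3.6,"tz":0,"twist":-4.5,"jaw":6},{"tx":0,"ty":0,"tz":0,"twist":-3,"jaw":6}]'
```

```text
time: 1.7
tcp_pos: [0.4286, 0.1001, 0.231]
eef_rot: [[1.0, 0.028, 0.0], [0.028, -1.0, -0.002], [0.0, 0.002, -1.0]]
contact_force: [-0.5, 0.8, 0.2]
grip_width: 0.703
```

```bash

python3 -m inch '[{"tx":0.1,"ty":-4,"tz":0,"twist":0,"jaw":6},{"tx":0.1,"ty":-4,"tz":0,"twist":0,"jaw":6},{"tx":0.1,"ty":-4,"tz":0,"twist":0,"jaw":6},{"tx":0.1,"ty":-4,"tz":0,"twist":0,"jaw":6},{"tx":0.1,"ty":-4,"tz":0,"twist":0,"jaw":6},{"tx":0.1,"ty":-4,"tz":0,"twist":0,"jaw":6},{"tx":0.1,"ty":-4,"tz":0,"twist":0,"jaw":6},{"tx":0.1,"ty":-4,"tz":0,"twist":0,"jaw":6},{"tx":0.1,"ty":-4,"tz":0,"twist":0,"jaw":6},{"tx":0.1,"ty":-4,"tz":0,"twist":0,"jaw":6},{"tx":0.1,"ty":-4,"tz":0,"twist":0.4,"jaw":6},{"tx":0,"ty":-4.3,"tz":0,"twist":0,"jaw":6},{"tx":0,"ty":0,"tz":-4,"twist":0,"jaw":6},{"tx":0,"ty":0,"tz":-4,"twist":0,"jaw":6},{"tx":0,"ty":0,"tz":-2,"twist":0,"jaw":6},{"tx":0,"ty":0,"tz":0,"twist":0,"jaw":6}]'
python3 - <<'E'
from h import *
a=cam("top");b=cam("side")
cv2.imwrite("pics/c.png",cv2.hconcat([cv2.resize(a[220:310,380:500],(400,300),interpolation=3),cv2.resize(b[240:375,220:400],(400,300),interpolation=3)]))
E
```

```text
time: 3.3
tcp_pos: [0.4356, -0.3766, 0.1263]
eef_rot: [[0.999, 0.042, -0.007], [0.042, -0.999, 0.007], [-0.007, -0.007, -1.0]]
contact_force: [-0.2, 0.3, -0.7]
grip_width: 0.703
```

View pics/c.png

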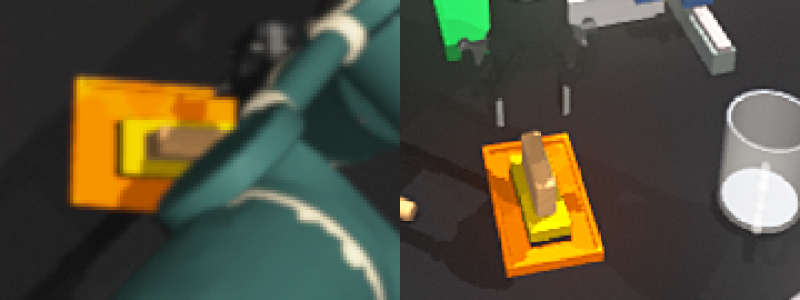

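```bash

python3 -m inch '[{"tx":0.2,"ty":-0.4,"tz":0,"twist":0,"jaw":6},{"tx":0,"ty":0,"tz":-3,"twist":0,"jaw":6},{"tx":0,"ty":0,"tz":-3,"twist":0,"jaw":6},{"tx":0,"ty":0,"tz":0,"twist":0,"jaw":6},{"tx":0,"ty":0,"tz":0,"twist":0,"jaw":6}]'
```

```text
time: 3.9
tcp_pos: [0.4412, -0.3837, 0.0726]
eef_rot: [[0.999, 0.043, 0.001], [0.043, -0.999, -0.001], [0.001, 0.001, -1.0]]
contact_force: [0.3, -0.8, -1.1]
grip_width: 0.702
```

```bash

python3 -m inch '[{"tx":0,"ty":0,"tz":-1.6,"twist":0,"jaw":6},{"tx":0,"ty":0,"tz":-1.5,"twist":0,"jaw":6},{"tx":0,"ty":0,"tz":0,"twist":0,"jaw":6},{"tx":0,"ty":0,"tz":0,"twist":0,"jaw":0},{"tx":0,"ty":0,"tz":0,"twist":0,"jaw":0},{"tx":0,"ty":0,"tz":0,"twist":0,"jaw":0},{"tx":0,"ty":0,"tz":0,"twist":0,"jaw":0},{"tx":0,"ty":0,"tz":0,"twist":0,"jaw":0},{"tx":0,"ty":0,"tz":0,"twist":0,"jaw":0}]'
```

```text
time: 4.8
tcp_pos: [0.4411, -0.3836, 0.0409]
eef_rot: [[0.999, 0.043, 0.001], [0.043, -0.999, -0.001], [0.001, 0.001, -1.0]]
contact_force: [0.8, 0.3, 2.8]
grip_width: 0.251
```

```bash

python3 -m inch '[{"tx":0,"ty":0,"tz":3,"twist":0,"jaw":0},{"tx":0,"ty":0,"tz":4,"twist":0.5,"jaw":0},{"tx":0,"ty":2,"tz":3,"twist":0,"jaw":0},{"tx":0,"ty":3,"tz":2,"twist":0,"jaw":0},{"tx":0.5,"ty":4,"tz":0.5,"twist":0,"jaw":0},{"tx":1,"ty":4,"tz":0,"twist":0,"jaw":0},{"tx":1,"ty":4,"tz":0,"twist":0,"jaw":0},{"tx":1,"ty":4,"tz":0,"twist":0,"jaw":0},{"tx":1,"ty":4,"tz":0,"twist":0,"jaw":0},{"tx":2,"ty":4,"tz":0,"twist":0,"jaw":0},{"tx":2,"ty":4,"tz":0,"twist":0,"jaw":0},{"tx":3,"ty":3,"tz":0,"twist":0,"jaw":0},{"tx":4,"ty":1.3,"tz":0,"twist":0,"jaw":0},{"tx":3.2,"ty":0,"tz":0,"twist":0,"jaw":0},{"tx":0,"ty":0,"tz":0,"twist":0,"jaw":0},{"tx":0,"ty":0,"tz":0,"twist":0,"jaw":0}]'
```

```text
time: 6.4
tcp_pos: [0.6267, -0.0099, 0.1637]
eef_rot: [[0.999, 0.052, -0.003], [0.052, -0.999, 0.0], [-0.003, -0.0, -1.0]]
contact_force: [0.1, 0.0, -3.8]
grip_width: 0.253
```

```bash

python3 -m inch '[{"tx":0,"ty":0,"tz":-3,"twist":0,"jaw":0},{"tx":0,"ty":0,"tz":-3,"twist":0,"jaw":0},{"tx":0,"ty":0,"tz":-1.2,"twist":0,"jaw":0},{"tx":0,"ty":0,"tz":-0.5,"twist":0,"jaw":0},{"tx":0,"ty":0,"tz":0,"twist":0,"jaw":0}]'
python3 - <<'E'
from h import *
b=cam("side")
cv2.imwrite("pics/d.png",cv2.resize(b[170:280,210:390],(720,440),interpolation=3))
E
```

```text
time: 6.9
tcp_pos: [0.6267, -0.0104, 0.088]
eef_rot: [[0.999, 0.051, -0.001], [0.051, -0.999, 0.0], [-0.001, -0.0, -1.0]]
contact_force: [0.0, 0.1, -2.3]
grip_width: 0.253
```

View pics/d.png

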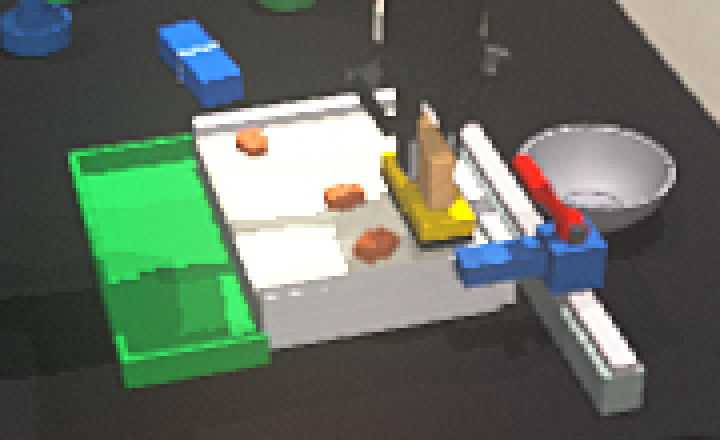

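```bash

python3 -m inch '[{"tx":0,"ty":0,"tz":-0.7,"twist":0,"jaw":0},{"tx":0,"ty":0,"tz":-0.4,"twist":0,"jaw":0},{"tx":0,"ty":0,"tz":0,"twist":0,"jaw":0},{"tx":0,"ty":0,"tz":0,"twist":0,"jaw":0}]'
```

```text
time: 7.35
tcp_pos: [0.6276, -0.0101, 0.0774]
eef_rot: [[0.999, 0.051, 0.0], [0.051, -0.999, -0.0], [0.0, 0.0, -1.0]]
contact_force: [0.4, 0.8, -2.9]
grip_width: 0.248
```

```bash

python3 -m inch '[{"tx":0,"ty":0,"tz":-0.3,"twist":0,"jaw":0},{"tx":0,"ty":0,"tz":0,"twist":0,"jaw":0},{"tx":0,"ty":0,"tz":0,"twist":0,"jaw":0},{"tx":0,"ty":0,"tz":0,"twist":0,"jaw":0}]'
```

```text
time: 7.75
tcp_pos: [0.6285, -0.0101, 0.075]
eef_rot: [[0.999, 0.051, 0.002], [0.051, -0.999, -0.0], [0.002, 0.0, -1.0]]
contact_force: [1.2, 1.4, -0.3]
grip_width: 0.246
```

```bash

python3 -m inch '[{"tx":-1,"ty":-0.05,"tz":0,"twist":0,"jaw":0},{"tx":-1,"ty":-0.05,"tz":0,"twist":0,"jaw":0},{"tx":-1,"ty":-0.05,"tz":0,"twist":0,"jaw":0},{"tx":-1,"ty":-0.05,"tz":0,"twist":0,"jaw":0},{"tx":-1,"ty":-0.05,"tz":0,"twist":0,"jaw":0},{"tx":-1,"ty":-0.05,"tz":0,"twist":0,"jaw":0},{"tx":-1,"ty":-0.05,"tz":0,"twist":0,"jaw":0},{"tx":-1,"ty":-0.05,"tz":0,"twist":0,"jaw":0},{"tx":-1,"ty":-0.05,"tz":0,"twist":0,"jaw":0},{"tx":-1,"ty":-0.05,"tz":0,"twist":0,"jaw":0},{"tx":-1,"ty":-0.05,"tz":0,"twist":0,"jaw":0},{"tx":-1,"ty":-0.05,"tz":0,"twist":0,"jaw":0},{"tx":-1,"ty":-0.05,"tz":0,"twist":0,"jaw":0},{"tx":-1,"ty":-0.05,"tz":0,"twist":0,"jaw":0},{"tx":-1,"ty":-0.05,"tz":0,"twist":0,"jaw":0},{"tx":-1,"ty":-0.05,"tz":0,"twist":0,"jaw":0},{"tx":-1,"ty":-0.05,"tz":0,"twist":0,"jaw":0},{"tx":0,"ty":0,"tz":0,"twist":0,"jaw":0},{"tx":0,"ty":0,"tz":0,"twist":0,"jaw":0}]'
python3 - <<'E'
from h import *
a=cam("top");b=cam("side"); s=telemetry.observe(); print(rig(s["tcp_pos"]))
cv2.imwrite("pics/e.png",cv2.hconcat([cv2.resize(a[150:290,215:355],(400,400),interpolation=3),cv2.resize(b[180:280,210:310],(400,400),interpolation=3)]))
E
```

```text
time: 9.65
tcp_pos: [0.4565, -0.0187, 0.0748]
eef_rot: [[0.999, 0.051, -0.001], [0.051, -0.999, -0.0], [-0.001, 0.0, -1.0]]
contact_force: [0.4, 0.0, 10.5]
grip_width: 0.249
[-116.5  -59. ]
```

View pics/e.png

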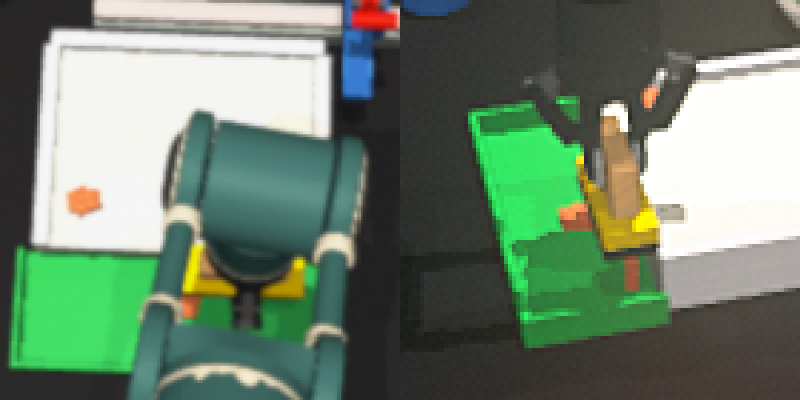

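```bash

python3 -m inch '[{"tx":0,"ty":0,"tz":1,"twist":0,"jaw":0},{"tx":0,"ty":0,"tz":2,"twist":0,"jaw":0},{"tx":0,"ty":0,"tz":2,"twist":0,"jaw":0},{"tx":3,"ty":3,"tz":0,"twist":0,"jaw":0},{"tx":3,"ty":3,"tz":0,"twist":0,"jaw":0},{"tx":3,"ty":3,"tz":0,"twist":0,"jaw":0},{"tx":2,"ty":3.7,"tz":0,"twist":0,"jaw":0},{"tx":0,"ty":0,"tz":0,"twist":0,"jaw":0},{"tx":0,"ty":0,"tz":0,"twist":0,"jaw":0}]'
python3 - <<'E'
from h import *
a=cam("top");b=cam("side"); s=telemetry.observe(); print(rig(s["tcp_pos"]))
cv2.imwrite("pics/f.png",cv2.hconcat([cv2.resize(a[150:290,215:355],(400,400),interpolation=3),cv2.resize(b[180:280,210:310],(400,400),interpolation=3)]))
E
```

```text
time: 10.65
tcp_pos: [0.5647, 0.1087, 0.122]
eef_rot: [[0.999, 0.053, -0.007], [0.053, -0.999, -0.001], [-0.007, 0.001, -1.0]]
contact_force: [-0.5, 0.2, -3.7]
grip_width: 0.249
[-1.7 61.4]
```

View pics/f.png

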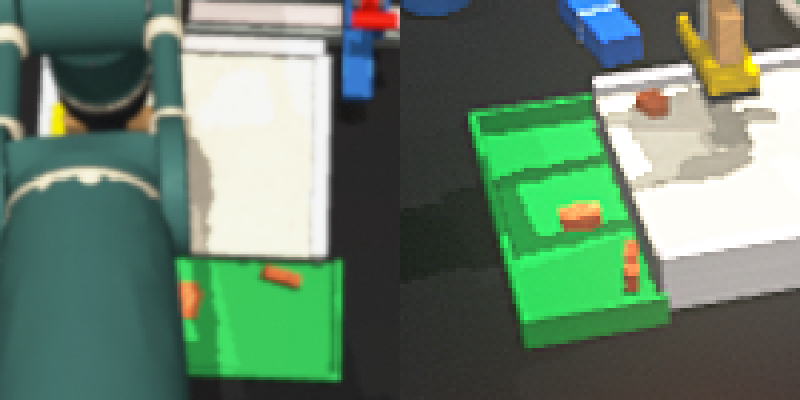

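```bash

python3 -m inch '[{"tx":0,"ty":0,"tz":-2,"twist":0,"jaw":0},{"tx":0,"ty":0,"tz":-2,"twist":0,"jaw":0},{"tx":0,"ty":0,"tz":-0.6,"twist":0,"jaw":0},{"tx":0,"ty":0,"tz":0,"twist":0,"jaw":0},{"tx":0,"ty":0,"tz":-0.4,"twist":0,"jaw":0},{"tx":0,"ty":0,"tz":0,"twist":0,"jaw":0},{"tx":0,"ty":0,"tz":0,"twist":0,"jaw":0}]'
```

```text
time: 11.45
tcp_pos: [0.5681, 0.1084, 0.0751]
eef_rot: [[0.999, 0.051, 0.001], [0.051, -0.999, 0.0], [0.001, -0.0, -1.0]]
contact_force: [0.1, 0.4, -2.0]
grip_width: 0.249
```

```bash

python3 -m inch '[{"tx":-1,"ty":-0.05,"tz":-0.1,"twist":0,"jaw":0},{"tx":-1,"ty":-0.05,"tz":0,"twist":0,"jaw":0},{"tx":-1,"ty":-0.05,"tz":0,"twist":0,"jaw":0},{"tx":-1,"ty":-0.05,"tz":0,"twist":0,"jaw":0},{"tx":-1,"ty":-0.05,"tz":0,"twist":0,"jaw":0},{"tx":-1,"ty":-0.05,"tz":0,"twist":0,"jaw":0},{"tx":-1,"ty":-0.05,"tz":0,"twist":0,"jaw":0},{"tx":-1,"ty":-0.05,"tz":0,"twist":0,"jaw":0},{"tx":-1,"ty":-0.05,"tz":0,"twist":0,"jaw":0},{"tx":-1,"ty":-0.05,"tz":0,"twist":0,"jaw":0},{"tx":-1,"ty":-0.05,"tz":0,"twist":0,"jaw":0},{"tx":-1,"ty":-0.05,"tz":0,"twist":0,"jaw":0},{"tx":0,"ty":0,"tz":0,"twist":0,"jaw":0},{"tx":0,"ty":0,"tz":0,"twist":0,"jaw":0},{"tx":0,"ty":0,"tz":2,"twist":0,"jaw":0},{"tx":0,"ty":0,"tz":3,"twist":0,"jaw":0},{"tx":0,"ty":-3,"tz":3,"twist":0,"jaw":0},{"tx":0,"ty":-4,"tz":1,"twist":0,"jaw":0},{"tx":0,"ty":-4,"tz":0,"twist":0,"jaw":0},{"tx":0,"ty":-4,"tz":0,"twist":0,"jaw":0}]'
```

```text
time: 13.45
tcp_pos: [0.4448, -0.0482, 0.1623]
eef_rot: [[0.999, 0.052, -0.003], [0.052, -0.999, 0.001], [-0.003, -0.001, -1.0]]
contact_force: [0.4, 0.1, -2.8]
grip_width: 0.247
```

```bash

python3 -m inch '[{"tx":0,"ty":-4,"tz":0,"twist":0,"jaw":0},{"tx":0,"ty":-4,"tz":0,"twist":0,"jaw":0},{"tx":0,"ty":-4,"tz":0,"twist":0,"jaw":0},{"tx":0,"ty":-4,"tz":0,"twist":0,"jaw":0},{"tx":0,"ty":-4,"tz":0,"twist":0,"jaw":0},{"tx":0,"ty":-4,"tz":0,"twist":0,"jaw":0},{"tx":0,"ty":-4,"tz":0,"twist":0,"jaw":0},{"tx":0,"ty":0,"tz":0,"twist":-1,"jaw":0},{"tx":0,"ty":0,"tz":0,"twist":0,"jaw":0}]'
python3 - <<'E'
from h import *
a=cam("top");b=cam("side"); s=telemetry.observe(); print(rig(s["tcp_pos"]))
cs=blobs(a,(3,120,100),(15,255,255),(215,150,345,290),8); print([(rig(pt("top",*cv2.minAreaRect(c)[0],.01)),cv2.contourArea(c)) for c in cs])
cv2.imwrite("pics/g.png",cv2.hconcat([cv2.resize(a[150:290,215:355],(400,400),interpolation=3),cv2.resize(b[180:350,220:390],(400,400),interpolation=3)]))
E
```

```text
time: 14.35
tcp_pos: [0.4453, -0.3265, 0.1613]
eef_rot: [[0.999, 0.031, -0.004], [0.031, -0.999, 0.004], [-0.004, -0.004, -1.0]]
contact_force: [-0.6, 0.6, -3.4]
grip_width: 0.254
[-143.1 -364.8]
[(array([-138.7,   -8.2]), 62.5), (array([-113.4,  -95.8]), 35.0), (array([-115.6,   97.7]), 26.0)]
```

View pics/g.png

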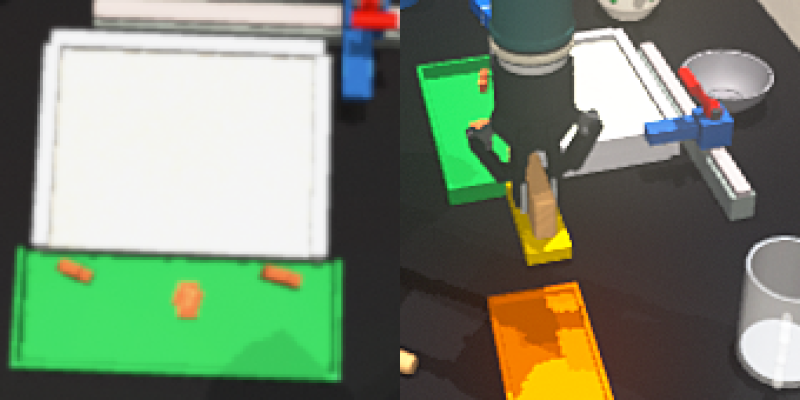

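```bash

python3 -m inch '[{"tx":-0.3,"ty":-3,"tz":0,"twist":0,"jaw":0},{"tx":-0.2,"ty":-2.2,"tz":0,"twist":0,"jaw":0},{"tx":0,"ty":0,"tz":-3,"twist":0,"jaw":0},{"tx":0,"ty":0,"tz":-3,"twist":0,"jaw":0},{"tx":0,"ty":0,"tz":-2.5,"twist":0,"jaw":0},{"tx":0,"ty":0,"tz":-1.5,"twist":0,"jaw":0},{"tx":0,"ty":0,"tz":0,"twist":0,"jaw":0},{"tx":0,"ty":0,"tz":0,"twist":0,"jaw":0}]'
```

```text
time: 15.25
tcp_pos: [0.4429, -0.379, 0.0637]
eef_rot: [[0.999, 0.035, 0.0], [0.035, -0.999, 0.0], [0.0, -0.0, -1.0]]
contact_force: [0.5, -1.0, -2.1]
grip_width: 0.251
```

```bash

python3 -m inch '[{"tx":0,"ty":0,"tz":-1.2,"twist":0,"jaw":0},{"tx":0,"ty":0,"tz":-0.7,"twist":0,"jaw":0},{"tx":0,"ty":0,"tz":-0.4,"twist":0,"jaw":0},{"tx":0,"ty":0,"tz":0,"twist":0,"jaw":0},{"tx":0,"ty":0,"tz":0,"twist":0,"jaw":0}]'
```

```text
time: 15.75
tcp_pos: [0.4429, -0.3799, 0.0409]
eef_rot: [[0.999, 0.034, 0.001], [0.034, -0.999, -0.0], [0.001, 0.0, -1.0]]
contact_force: [0.2, 1.3, 1.6]
grip_width: 0.249
```

```bash

python3 -m inch '[{"tx":0,"ty":0,"tz":0,"twist":0,"jaw":5.5},{"tx":0,"ty":0,"tz":0,"twist":0,"jaw":5.5},{"tx":0,"ty":0,"tz":0,"twist":0,"jaw":5.5},{"tx":0,"ty":0,"tz":0,"twist":0,"jaw":5.5},{"tx":0,"ty":0,"tz":0,"twist":0,"jaw":5.5},{"tx":0,"ty":0,"tz":2,"twist":0,"jaw":5.5},{"tx":0,"ty":0,"tz":4,"twist":0,"jaw":6},{"tx":0,"ty":0,"tz":4,"twist":0,"jaw":6},{"tx":0,"ty":0,"tz":4,"twist":0,"jaw":6},{"tx":0,"ty":3,"tz":3,"twist":0,"jaw":6},{"tx":0,"ty":4,"tz":0,"twist":0,"jaw":6},{"tx":0,"ty":4,"tz":0,"twist":0,"jaw":6},{"tx":0,"ty":4,"tz":0,"twist":0,"jaw":6},{"tx":0,"ty":4,"tz":0,"twist":0,"jaw":6},{"tx":0,"ty":4,"tz":0,"twist":0,"jaw":6},{"tx":0,"ty":4,"tz":0,"twist":0,"jaw":6},{"tx":0,"ty":4,"tz":0,"twist":0,"jaw":6},{"tx":0,"ty":4,"tz":0,"twist":0,"jaw":6},{"tx":0,"ty":0,"tz":0,"twist":0,"jaw":6},{"tx":0,"ty":0,"tz":0,"twist":0,"jaw":6}]'
python3 - <<'E'
from h import *
a=cam("top");b=cam("side")
for n,i,bx in(("top",a,(390,235,480,295)),("side",b,(240,280,320,370))):
    print(n,[rect(n,c,.077) for c in blobs(i,(15,20,120),(30,140,255),bx,20)][:2])
cs=blobs(a,(100,120,80),(125,255,255),(120,195,215,250)); print("bar",[rect("top",c,.03) for c in cs],rect("top",np.vstack(cs[:2]),.03))
cs=blobs(a,(3,120,100),(15,255,255),(215,150,345,290),8); print("chips",[rig(pt("top",*cv2.minAreaRect(c)[0],.01)) for c in cs])
E
```

```text
time: 17.75
tcp_pos: [0.4425, -0.029, 0.2104]
eef_rot: [[0.999, 0.037, 0.0], [0.037, -0.999, -0.001], [0.0, 0.001, -1.0]]
contact_force: [-0.4, -0.3, 0.0]
grip_width: 0.703
top [(array([ 0.4411, -0.3769], dtype=float32), np.float32(75.8), np.float32(21.4), np.float32(91.58))]
side [(array([ 0.4431, -0.3887], dtype=float32), np.float32(94.4), np.float32(23.2), np.float32(89.48))]
bar [(array([0.5009, 0.3092], dtype=float32), np.float32(59.5), np.float32(45.5), np.float32(104.87)), (array([0.4849, 0.3735], dtype=float32), np.float32(58.4), np.float32(45.5), np.float32(104.13))] (array([0.4928, 0.341 ], dtype=float32), np.float32(125.4), np.float32(45.8), np.float32(103.87))
chips [array([-115.6,   97.7]), array([-141.5,  -15.5])]
```

```bash

python3 -m inch '[{"tx":0.5,"ty":3.7,"tz":0,"twist":1.2,"jaw":7},{"tx":0.5,"ty":3.7,"tz":0,"twist":1.2,"jaw":7},{"tx":0.5,"ty":3.7,"tz":0,"twist":1.2,"jaw":7},{"tx":0.5,"ty":3.7,"tz":0,"twist":1.2,"jaw":7},{"tx":0.5,"ty":3.7,"tz":0,"twist":1.2,"jaw":7},{"tx":0.5,"ty":3.7,"tz":0,"twist":1.2,"jaw":7},{"tx":0.5,"ty":3.7,"tz":0,"twist":1.2,"jaw":7},{"tx":0.5,"ty":3.7,"tz":0,"twist":1.2,"jaw":7},{"tx":0.5,"ty":3.7,"tz":0,"twist":1.2,"jaw":7},{"tx":0.7,"ty":4,"tz":0,"twist":1,"jaw":7},{"tx":0,"ty":0,"tz":-4,"twist":0,"jaw":7},{"tx":0,"ty":0,"tz":-4,"twist":0,"jaw":7},{"tx":0,"ty":0,"tz":-3,"twist":0,"jaw":7},{"tx":0,"ty":0,"tz":0,"twist":0,"jaw":7},{"tx":0,"ty":0,"tz":0,"twist":0,"jaw":7}]'
python3 - <<'E'
from h import *
a=cam("top");b=cam("side"); im=b[145:215,215:305]
cv2.imwrite("pics/i.png",cv2.hconcat([cv2.resize(a[170:260,115:235],(400,300),interpolation=3),cv2.resize(im,(400,300),interpolation=3)]))
cs=blobs(b,(100,120,80),(125,255,255),(240,165,280,205)); print(rect("side",np.vstack(cs[:2]),.03))
E
```

```text
time: 19.35
tcp_pos: [0.4952, 0.3421, 0.0999]
eef_rot: [[0.972, 0.236, -0.001], [0.236, -0.972, -0.001], [-0.001, 0.001, -1.0]]
contact_force: [-0.1, -0.4, 0.3]
grip_width: 0.818
(array([0.4933, 0.315 ], dtype=float32), np.float32(170.1), np.float32(56.1), np.float32(103.43))
```

View pics/i.png

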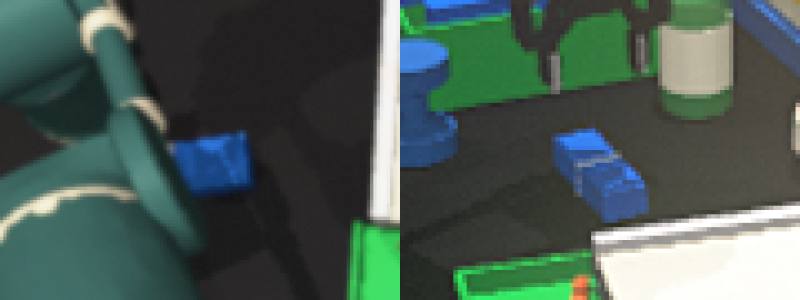

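```bash

python3 -m inch '[{"tx":0,"ty":0.1,"tz":-3,"twist":0,"jaw":7},{"tx":0,"ty":0,"tz":-3,"twist":0,"jaw":7},{"tx":0,"ty":0,"tz":-1.8,"twist":0,"jaw":7},{"tx":0,"ty":0,"tz":-1,"twist":0,"jaw":7},{"tx":0,"ty":0,"tz":0,"twist":0,"jaw":7},{"tx":0,"ty":0,"tz":0,"twist":0,"jaw":0},{"tx":0,"ty":0,"tz":0,"twist":0,"jaw":0},{"tx":0,"ty":0,"tz":0,"twist":0,"jaw":0},{"tx":0,"ty":0,"tz":0,"twist":0,"jaw":0},{"tx":0,"ty":0,"tz":0,"twist":0,"jaw":0},{"tx":0,"ty":0,"tz":0,"twist":0,"jaw":0}]'
```

```text
time: 20.55
tcp_pos: [0.4962, 0.3455, 0.0146]
eef_rot: [[0.971, 0.238, 0.003], [0.238, -0.971, 0.002], [0.004, -0.001, -1.0]]
contact_force: [-0.6, -0.7, 6.6]
grip_width: 0.45
```

```bash

python3 -m inch '[{"tx":0,"ty":0,"tz":2,"twist":0,"jaw":0},{"tx":0,"ty":0,"tz":4,"twist":0,"jaw":0},{"tx":0,"ty":0,"tz":4,"twist":0,"jaw":0},{"tx":0,"ty":-2,"tz":3,"twist":-1.4,"jaw":0},{"tx":1,"ty":-3,"tz":1,"twist":-1.4,"jaw":0},{"tx":1,"ty":-3,"tz":0,"twist":-1.4,"jaw":0},{"tx":2,"ty":-3,"tz":0,"twist":-1.4,"jaw":0},{"tx":2,"ty":-3,"tz":0,"twist":-1.4,"jaw":0},{"tx":2,"ty":-3,"tz":0,"twist":-1.4,"jaw":0},{"tx":2,"ty":-3,"tz":0,"twist":-1.4,"jaw":0},{"tx":2,"ty":-3,"tz":0,"twist":-1,"jaw":0},{"tx":1.4,"ty":-1.4,"tz":0,"twist":0,"jaw":0},{"tx":0,"ty":0,"tz":0,"twist":0,"jaw":0},{"tx":0,"ty":0,"tz":0,"twist":0,"jaw":0},{"tx":0,"ty":0,"tz":0,"twist":0,"jaw":0}]'
python3 - <<'E'
from h import *
a=cam("top");b=cam("side"); s=telemetry.observe(); print(rig(s["tcp_pos"]))
cv2.imwrite("pics/j.png",cv2.hconcat([cv2.resize(a[130:250,215:375],(400,300),interpolation=3),cv2.resize(b[145:265,240:400],(400,300),interpolation=3)]))
E
```

```text
time: 22.05
tcp_pos: [0.6277, 0.1014, 0.1519]
eef_rot: [[0.999, 0.052, -0.001], [0.052, -0.999, 0.0], [-0.001, -0.0, -1.0]]
contact_force: [-0.9, 0.0, -2.4]
grip_width: 0.446
[60.7 52.2]
```

View pics/j.png

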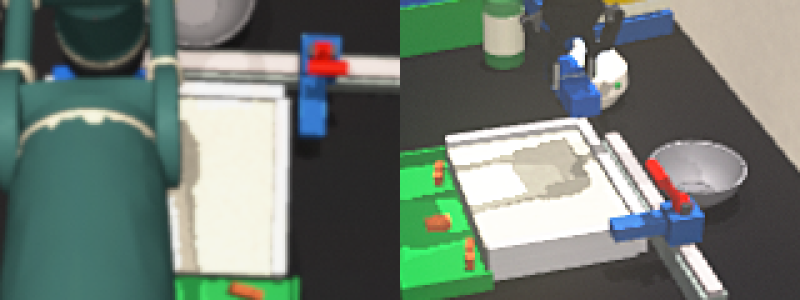

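```bash

python3 -m inch '[{"tx":0,"ty":0,"tz":-3,"twist":0,"jaw":0},{"tx":0,"ty":0,"tz":-3,"twist":0,"jaw":0},{"tx":0,"ty":0,"tz":-2,"twist":0,"jaw":0},{"tx":0,"ty":0,"tz":-1,"twist":0,"jaw":0},{"tx":0,"ty":0,"tz":-0.5,"twist":0,"jaw":0},{"tx":0,"ty":0,"tz":0,"twist":0,"jaw":0},{"tx":0,"ty":0,"tz":0,"twist":0,"jaw":0}]'
```

```text
time: 22.85
tcp_pos: [0.6296, 0.1007, 0.0587]
eef_rot: [[0.999, 0.051, 0.002], [0.051, -0.999, 0.0], [0.002, -0.0, -1.0]]
contact_force: [0.9, -0.7, -1.2]
grip_width: 0.453
```

```bash

python3 -m inch '[{"tx":0,"ty":0,"tz":-0.2,"twist":0,"jaw":0},{"tx":0,"ty":0,"tz":0,"twist":0,"jaw":0},{"tx":0,"ty":0,"tz":-0.2,"twist":0,"jaw":0},{"tx":0,"ty":0,"tz":0,"twist":0,"jaw":0},{"tx":0,"ty":0,"tz":0,"twist":0,"jaw":0}]'
python3 - <<'E'
from h import *
a=cam("top");b=cam("side"); s=telemetry.observe(); print(rig(s["tcp_pos"]))
cv2.imwrite("pics/k.png",cv2.resize(b[160:260,240:390],(750,500),interpolation=3))
E
```

```text
time: 23.35
tcp_pos: [0.6294, 0.1004, 0.0546]
eef_rot: [[0.999, 0.051, 0.002], [0.051, -0.999, 0.0], [0.002, -0.0, -1.0]]
contact_force: [-3.2, -0.5, 5.9]
grip_width: 0.449
[62.3 50.9]
```

View pics/k.png

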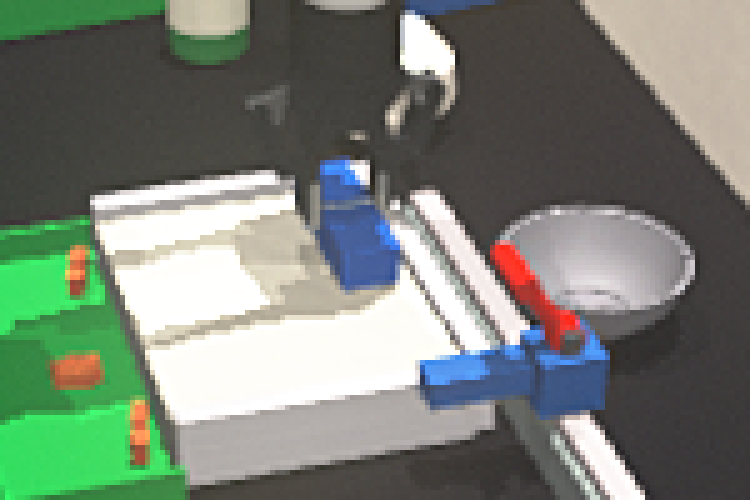

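```bash

python3 -m inch '[{"tx":0.3,"ty":0,"tz":0.1,"twist":0,"jaw":0},{"tx":0.3,"ty":0,"tz":0,"twist":0,"jaw":0},{"tx":0.1,"ty":0,"tz":0,"twist":0,"jaw":0},{"tx":0,"ty":0,"tz":0,"twist":0,"jaw":0},{"tx":0,"ty":0,"tz":0,"twist":0,"jaw":0}]'
python3 -m inch '[{"tx":0.1,"ty":0,"tz":0,"twist":0,"jaw":0},{"tx":0,"ty":0,"tz":0,"twist":0,"jaw":0},{"tx":0,"ty":0,"tz":0,"twist":0,"jaw":0}]'
python3 -m inch '[{"tx":0.1,"ty":0,"tz":0,"twist":0,"jaw":0},{"tx":0,"ty":0,"tz":0,"twist":0,"jaw":0},{"tx":0,"ty":0,"tz":0,"twist":0,"jaw":0}]'
```

```text
time: 23.95
tcp_pos: [0.6358, 0.1004, 0.0546]
eef_rot: [[0.999, 0.051, 0.0], [0.051, -0.999, 0.0], [0.0, -0.0, -1.0]]
contact_force: [-3.4, 0.1, 5.3]
grip_width: 0.452
time: 24.25
tcp_pos: [0.6366, 0.1004, 0.0546]
eef_rot: [[0.999, 0.051, -0.0], [0.051, -0.999, 0.0], [-0.0, -0.0, -1.0]]
contact_force: [-2.5, 0.1, 5.7]
grip_width: 0.447
time: 24.55
tcp_pos: [0.6376, 0.1004, 0.0546]
eef_rot: [[0.999, 0.051, -0.0], [0.051, -0.999, 0.0], [-0.0, -0.0, -1.0]]
contact_force: [-3.0, -0.7, 6.1]
grip_width: 0.446
```

```bash

for i in 1 2; do python3 -m inch '[{"tx":0.1,"ty":0,"tz":0,"twist":0,"jaw":0},{"tx":0,"ty":0,"tz":0,"twist":0,"jaw":0},{"tx":0,"ty":0,"tz":0,"twist":0,"jaw":0}]' | grep -E 'tcp|force|grip'; done
```

```text
tcp_pos: [0.6386, 0.1005, 0.0546]
contact_force: [-3.5, -0.1, 6.0]
grip_width: 0.45
tcp_pos: [0.6393, 0.1004, 0.0546]
contact_force: [-4.9, 0.4, 6.6]
grip_width: 0.453
```

```bash

for i in 1 2; do python3 -m inch '[{"tx":0.1,"ty":0,"tz":0,"twist":0,"jaw":0},{"tx":0,"ty":0,"tz":0,"twist":0,"jaw":0},{"tx":0,"ty":0,"tz":0,"twist":0,"jaw":0}]' | grep -E 'tcp|force|grip'; done; python3 -c "
from h import *
print(rig(telemetry.observe()['tcp_pos']))"
```

```text
tcp_pos: [0.6393, 0.1005, 0.0546]
contact_force: [-7.6, 0.3, 8.5]
grip_width: 0.451
tcp_pos: [0.6393, 0.1005, 0.0546]
contact_force: [-10.0, -0.1, 10.0]
grip_width: 0.453
[72.2 50.4]
```

```bash

python3 -m inch '[{"tx":-0.1,"ty":0.3,"tz":0.1,"twist":0,"jaw":0},{"tx":-0.02,"ty":0.3,"tz":0,"twist":0,"jaw":0},{"tx":0,"ty":0,"tz":0,"twist":0,"jaw":0},{"tx":0,"ty":0,"tz":0,"twist":0,"jaw":0}]'
for i in 1 2 3; do python3 -m inch '[{"tx":-0.01,"ty":0.12,"tz":0,"twist":0,"jaw":0},{"tx":0,"ty":0,"tz":0,"twist":0,"jaw":0},{"tx":0,"ty":0,"tz":0,"twist":0,"jaw":0}]' | grep -E 'tcp|force|grip'; done
```

```text
time: 26.15
tcp_pos: [0.6391, 0.1055, 0.0547]
eef_rot: [[0.999, 0.051, -0.003], [0.051, -0.999, -0.002], [-0.003, 0.001, -1.0]]
contact_force: [-6.0, -4.2, 3.5]
grip_width: 0.447
tcp_pos: [0.639, 0.1062, 0.0547]
contact_force: [-4.9, -5.4, 4.2]
grip_width: 0.447
tcp_pos: [0.639, 0.1073, 0.0547]
contact_force: [-6.0, -5.6, 3.7]
grip_width: 0.452
tcp_pos: [0.6389, 0.1085, 0.0547]
contact_force: [-4.5, -5.1, 3.8]
grip_width: 0.453
```

```bash

for i in 1 2 3; do python3 -m inch '[{"tx":-0.01,"ty":0.12,"tz":0,"twist":0,"jaw":0},{"tx":0,"ty":0,"tz":0,"twist":0,"jaw":0},{"tx":0,"ty":0,"tz":0,"twist":0,"jaw":0}]' | grep -E 'tcp|force|grip'; done
```

```text
tcp_pos: [0.6388, 0.1097, 0.0546]
contact_force: [-5.3, -4.8, 4.0]
grip_width: 0.451
tcp_pos: [0.6388, 0.1109, 0.0547]
contact_force: [-4.0, -4.8, 4.4]
grip_width: 0.45
tcp_pos: [0.6387, 0.1122, 0.0546]
contact_force: [-4.9, -5.2, 3.5]
grip_width: 0.449
```

```bash

for i in 1 2 3; do python3 -m inch '[{"tx":-0.01,"ty":0.12,"tz":0,"twist":0,"jaw":0},{"tx":0,"ty":0,"tz":0,"twist":0,"jaw":0},{"tx":0,"ty":0,"tz":0,"twist":0,"jaw":0}]' | grep -E 'tcp|force|grip'; done;  python3 -c "
from h import *
print(rig(telemetry.observe()['tcp_pos']))"
```

```text
tcp_pos: [0.6387, 0.1133, 0.0547]
contact_force: [-4.0, -5.4, 3.8]
grip_width: 0.453
tcp_pos: [0.6387, 0.1133, 0.0547]
contact_force: [-5.1, -8.7, 2.8]
grip_width: 0.449
tcp_pos: [0.6386, 0.1133, 0.0547]
contact_force: [-3.7, -12.4, 4.1]
grip_width: 0.449
[72.3 63.3]
```

```bash

python3 -m inch '[{"tx":0,"ty":-0.2,"tz":0,"twist":0,"jaw":0},{"tx":0,"ty":0,"tz":0,"twist":0,"jaw":0},{"tx":0,"ty":0,"tz":0,"twist":0,"jaw":5.5},{"tx":0,"ty":0,"tz":0,"twist":0,"jaw":5.5},{"tx":0,"ty":0,"tz":0,"twist":0,"jaw":5.5},{"tx":0,"ty":0,"tz":0,"twist":0,"jaw":5.5},{"tx":0,"ty":0,"tz":2,"twist":0,"jaw":5.5},{"tx":0,"ty":0,"tz":4,"twist":0,"jaw":5.5},{"tx":0,"ty":0,"tz":4,"twist":0,"jaw":5.5},{"tx":-2,"ty":-3,"tz":4,"twist":0,"jaw":0},{"tx":-4,"ty":-3,"tz":0,"twist":0,"jaw":0},{"tx":-4,"ty":-3,"tz":0,"twist":0,"jaw":0},{"tx":-4,"ty":-3,"tz":0,"twist":0,"jaw":0},{"tx":-4,"ty":-3,"tz":0,"twist":0,"jaw":0},{"tx":-4,"ty":-4,"tz":0,"twist":0,"jaw":0},{"tx":0,"ty":-4,"tz":0,"twist":0,"jaw":0},{"tx":0,"ty":-4,"tz":0,"twist":0,"jaw":0},{"tx":0,"ty":-4,"tz":0,"twist":0,"jaw":0},{"tx":0,"ty":0,"tz":0,"twist":0,"jaw":0}]'
python3 - <<'E'
from h import *
a=cam("top");b=cam("side")
cv2.imwrite("pics/l.png",cv2.resize(a[100:250,210:390],(720,600),interpolation=3))
cs=blobs(a,(100,120,60),(125,255,255),(225,140,330,200)); print("bar",[(rect("top",c,.07)) for c in cs])
c=np.vstack(cs[:2]); q=rect("top",c,.07); print(q,rig(q[0]),(q[3]-93))
E
```

```text
time: 30.75
tcp_pos: [0.4259, -0.192, 0.1932]
eef_rot: [[0.999, 0.047, 0.002], [0.047, -0.999, -0.003], [0.002, 0.003, -1.0]]
contact_force: [-0.3, 1.2, 0.5]
grip_width: -0.001
bar [(array([0.6354, 0.0787], dtype=float32), np.float32(52.9), np.float32(41.2), np.float32(95.2)), (array([0.6324, 0.1418], dtype=float32), np.float32(52.8), np.float32(41.2), np.float32(95.2))]
(array([0.6347, 0.1097], dtype=float32), np.float32(116.1), np.float32(42.0), np.float32(92.92)) [68.1 59.9] -0.08000183
```

View pics/l.png

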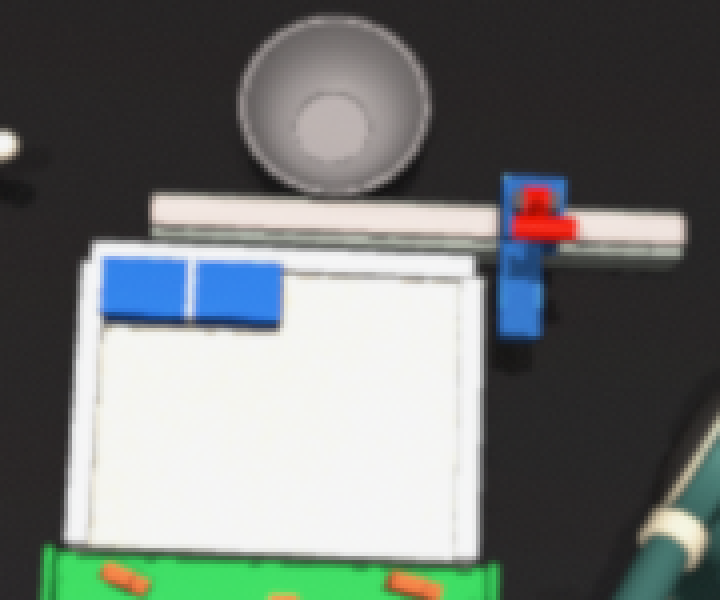

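```bash
python3 -c "
from h import *
for x,y,z in((335,196,.05),(335,14,.05),(335,196,.04),(540,228,.13)): print(rig(pt('top',210+x/4,100+y/4,z)))"
```

```text
[144.6 -34.7]
[276.8 -30.4]
[148.1 -34.8]
[ 100.4 -163.8]
```

```bash

python3 -m inch '[{"tx":3.7,"ty":0.2,"tz":0,"twist":0,"jaw":0},{"tx":3.7,"ty":0.2,"tz":0,"twist":0,"jaw":0},{"tx":3.7,"ty":0.2,"tz":0,"twist":0,"jaw":0},{"tx":3.7,"ty":0.2,"tz":0,"twist":0,"jaw":0},{"tx":3.7,"ty":0.2,"tz":0,"twist":0,"jaw":0},{"tx":3.7,"ty":0.2,"tz":0,"twist":0,"jaw":0},{"tx":3.7,"ty":0.2,"tz":0,"twist":0,"jaw":0},{"tx":3.7,"ty":0.2,"tz":0,"twist":0,"jaw":0},{"tx":0,"ty":0,"tz":-3,"twist":0,"jaw":0},{"tx":0,"ty":0,"tz":-4,"twist":0,"jaw":0},{"tx":0,"ty":0,"tz":-4,"twist":0,"jaw":0},{"tx":0,"ty":0,"tz":-1,"twist":0,"jaw":0},{"tx":0,"ty":0,"tz":0,"twist":0,"jaw":0},{"tx":0,"ty":0,"tz":0,"twist":0,"jaw":0}]'
python3 -c "
from h import *
print(rig(telemetry.observe()['tcp_pos']))"
```

```text
time: 32.25
tcp_pos: [0.7229, -0.1714, 0.0744]
eef_rot: [[0.999, 0.052, 0.002], [0.052, -0.999, -0.0], [0.002, 0.001, -1.0]]
contact_force: [-0.9, -0.2, 0.3]
grip_width: 0.004
[ 141.5 -225.4]
```

```bash

python3 -m inch '[{"tx":-0.08,"ty":1.5,"tz":0,"twist":0,"jaw":0},{"tx":-0.08,"ty":1.5,"tz":0,"twist":0,"jaw":0},{"tx":-0.08,"ty":1.5,"tz":0,"twist":0,"jaw":0},{"tx":-0.08,"ty":1.5,"tz":0,"twist":0,"jaw":0},{"tx":0,"ty":0,"tz":0,"twist":0,"jaw":0}]'
python3 -m inch '[{"tx":-0.08,"ty":1.5,"tz":0,"twist":0,"jaw":0},{"tx":-0.08,"ty":1.5,"tz":0,"twist":0,"jaw":0},{"tx":-0.08,"ty":1.5,"tz":0,"twist":0,"jaw":0},{"tx":-0.08,"ty":1.5,"tz":0,"twist":0,"jaw":0},{"tx":-0.08,"ty":1.5,"tz":0,"twist":0,"jaw":0},{"tx":-0.08,"ty":1.5,"tz":0,"twist":0,"jaw":0},{"tx":0,"ty":0,"tz":0,"twist":0,"jaw":0},{"tx":0,"ty":0,"tz":0,"twist":0,"jaw":0}]'
python3 - <<'E'
from h import *
print(rig(telemetry.observe()['tcp_pos']))
a=cam("top");b=cam("side")
cv2.imwrite("pics/m.png",cv2.hconcat([cv2.resize(a[110:230,210:370],(400,300),interpolation=3),cv2.resize(b[165:265,255:388],(400,300),interpolation=3)]))
E
```

```text
time: 32.75
tcp_pos: [0.7183, -0.1089, 0.073]
eef_rot: [[0.999, 0.053, 0.0], [0.053, -0.999, 0.001], [0.0, -0.001, -1.0]]
contact_force: [-0.6, -1.0, 0.7]
grip_width: -0.005
time: 33.55
tcp_pos: [0.7129, -0.0206, 0.0718]
eef_rot: [[0.999, 0.052, -0.001], [0.052, -0.999, 0.001], [-0.001, -0.001, -1.0]]
contact_force: [0.2, -0.3, 0.6]
grip_width: -0.002
[139.4 -74.3]
```

View pics/m.png

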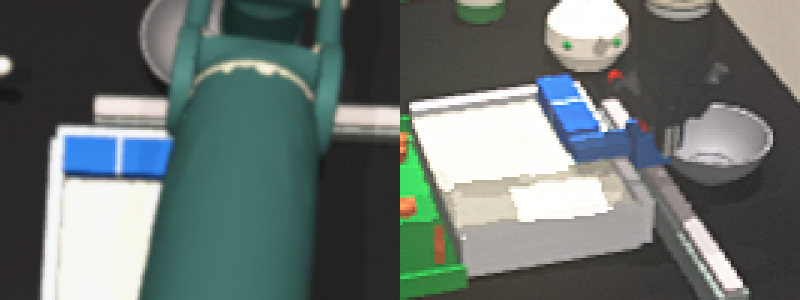

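```bash

for i in 1 2 3 4; do python3 -m inch '[{"tx":-0.01,"ty":0.25,"tz":0,"twist":0,"jaw":0},{"tx":-0.01,"ty":0.25,"tz":0,"twist":0,"jaw":0},{"tx":0,"ty":0,"tz":0,"twist":0,"jaw":0}]' | grep -E 'tcp|force'; done;  python3 -c "
from h import *
print(rig(telemetry.observe()['tcp_pos']))
a=cam('side'); cv2.imwrite('pics/n0.png',a)"
```

```text
tcp_pos: [0.7132, -0.0172, 0.0722]
contact_force: [0.5, 0.1, -0.0]
tcp_pos: [0.713, -0.012, 0.0723]
contact_force: [0.4, -2.1, -1.0]
tcp_pos: [0.7128, -0.0065, 0.0723]
contact_force: [-0.8, -1.1, -0.3]
tcp_pos: [0.7127, -0.0015, 0.0724]
contact_force: [-0.2, -0.3, -0.4]
[140.2 -55.2]
```

```bash

for i in 1 2 3 4; do python3 -m inch '[{"tx":-0.01,"ty":0.15,"tz":0,"twist":0,"jaw":0},{"tx":0,"ty":0,"tz":0,"twist":0,"jaw":0},{"tx":0,"ty":0,"tz":0,"twist":0,"jaw":0}]' | grep -E 'tcp|force'; done;  python3 -c "
from h import *
print(rig(telemetry.observe()['tcp_pos']))"
```

```text
tcp_pos: [0.7128, -0.0003, 0.0725]
contact_force: [0.2, -1.6, 0.7]
tcp_pos: [0.7128, 0.001, 0.0725]
contact_force: [1.0, -1.6, -0.3]
tcp_pos: [0.7127, 0.0012, 0.0726]
contact_force: [0.7, -6.1, 0.4]
tcp_pos: [0.7128, 0.0013, 0.0727]
contact_force: [0.9, -9.9, -0.2]
[140.4 -52.4]
```

```bash

python3 -m inch '[{"tx":0,"ty":-1.5,"tz":0,"twist":0,"jaw":0},{"tx":0,"ty":-2,"tz":0,"twist":0,"jaw":0},{"tx":0,"ty":0,"tz":4,"twist":0,"jaw":0},{"tx":0,"ty":0,"tz":4,"twist":0,"jaw":0},{"tx":0,"ty":0,"tz":4,"twist":0,"jaw":0},{"tx":-3,"ty":0,"tz":1,"twist":0,"jaw":0},{"tx":-3,"ty":2,"tz":0,"twist":0,"jaw":0},{"tx":-3,"ty":2,"tz":0,"twist":0,"jaw":0},{"tx":-0.3,"ty":2,"tz":0,"twist":0,"jaw":0},{"tx":0,"ty":0,"tz":-3,"twist":0,"jaw":0},{"tx":0,"ty":0,"tz":0,"twist":0,"jaw":0},{"tx":0,"ty":0,"tz":0,"twist":0,"jaw":0}]'
python3 - <<'E'
from h import *
print(rig(telemetry.observe()['tcp_pos']))
a=cam("top");b=cam("side")
cv2.imwrite("pics/n.png",cv2.hconcat([cv2.resize(a[110:230,210:370],(400,300),interpolation=3),cv2.resize(b[165:265,255:388],(400,300),interpolation=3)]))
E
```

```text
time: 37.3
tcp_pos: [0.6186, 0.0284, 0.1718]
eef_rot: [[0.999, 0.051, -0.002], [0.051, -0.999, 0.0], [-0.002, -0.0, -1.0]]
contact_force: [1.0, 0.6, 0.4]
grip_width: 0.001
[ 47.8 -20.4]
```

View pics/n.png

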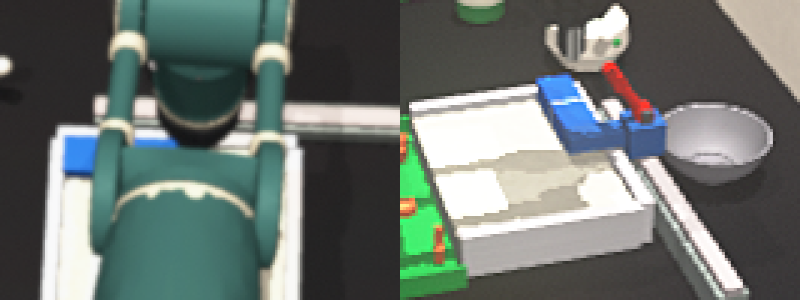

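```bash

python3 -m inch '[{"tx":0,"ty":0,"tz":-2,"twist":0,"jaw":0},{"tx":0,"ty":0,"tz":-2,"twist":0,"jaw":0},{"tx":0,"ty":0,"tz":-1.5,"twist":0,"jaw":0},{"tx":0,"ty":0,"tz":0,"twist":0,"jaw":0},{"tx":1,"ty":0.05,"tz":0,"twist":0,"jaw":0},{"tx":1,"ty":0.05,"tz":0.1,"twist":0,"jaw":0},{"tx":0.5,"ty":0.03,"tz":0.1,"twist":0,"jaw":0},{"tx":0,"ty":0,"tz":0,"twist":0,"jaw":0}]'
```

```text
time: 38.2
tcp_pos: [0.6463, 0.0303, 0.1208]
eef_rot: [[0.999, 0.051, 0.002], [0.051, -0.999, 0.0], [0.002, 0.0, -1.0]]
contact_force: [0.2, 0.3, -0.5]
grip_width: -0.004
```

```bash

python3 -m inch '[{"tx":0.8,"ty":0.04,"tz":0.2,"twist":0,"jaw":0},{"tx":0.8,"ty":0.04,"tz":0.2,"twist":0,"jaw":0},{"tx":0.8,"ty":0.04,"tz":0.2,"twist":0,"jaw":0}]' | grep -E 'tcp|force'
python3 -m inch '[{"tx":0.8,"ty":0.04,"tz":0.1,"twist":0,"jaw":0},{"tx":0.8,"ty":0.04,"tz":0,"twist":0,"jaw":0},{"tx":0.5,"ty":0.03,"tz":0,"twist":0,"jaw":0}]' | grep -E 'tcp|force'
python3 -m inch '[{"tx":0.4,"ty":0.02,"tz":0,"twist":0,"jaw":0},{"tx":0.4,"ty":0.02,"tz":0,"twist":0,"jaw":0},{"tx":0.3,"ty":0,"tz":0,"twist":0,"jaw":0}]' | grep -E 'tcp|force'
python3 -m inch '[{"tx":0.3,"ty":0.02,"tz":0,"twist":0,"jaw":0},{"tx":0,"ty":0,"tz":0,"twist":0,"jaw":0}]' | grep -E 'tcp|force'
```

```text
tcp_pos: [0.6677, 0.0315, 0.1258]
contact_force: [-4.4, 0.3, 2.1]
tcp_pos: [0.6903, 0.0326, 0.1265]
contact_force: [-2.1, -0.3, 1.0]
tcp_pos: [0.6998, 0.0331, 0.1254]
contact_force: [-3.4, 0.2, -1.0]
tcp_pos: [0.7034, 0.0332, 0.1259]
contact_force: [-2.0, 0.1, -0.6]
```

```bash

for i in 1 2 3 4; do python3 -m inch '[{"tx":0.3,"ty":0.02,"tz":0,"twist":0,"jaw":0},{"tx":0,"ty":0,"tz":0,"twist":0,"jaw":0},{"tx":0,"ty":0,"tz":0,"twist":0,"jaw":0}]' | grep -E 'tcp|force'; done
```

```text
tcp_pos: [0.7068, 0.0334, 0.1267]
contact_force: [-1.6, -0.1, -0.5]
tcp_pos: [0.7097, 0.0336, 0.1266]
contact_force: [-2.1, -0.2, -0.3]
tcp_pos: [0.7127, 0.0338, 0.1265]
contact_force: [-1.3, -0.9, 0.1]
tcp_pos: [0.714, 0.0339, 0.1262]
contact_force: [-7.2, 0.2, 1.8]
```

```bash

python3 -m inch '[{"tx":-1,"ty":0,"tz":0,"twist":0,"jaw":0},{"tx":-1.5,"ty":0,"tz":0,"twist":0,"jaw":0},{"tx":0,"ty":0,"tz":4,"twist":0,"jaw":0},{"tx":0,"ty":0,"tz":4,"twist":0,"jaw":0},{"tx":-4,"ty":-1,"tz":0,"twist":0,"jaw":0},{"tx":-4,"ty":-1,"tz":0,"twist":0,"jaw":0},{"tx":-4,"ty":-2,"tz":0,"twist":0,"jaw":0},{"tx":-4,"ty":-3,"tz":0,"twist":0,"jaw":0},{"tx":-4,"ty":-3,"tz":0,"twist":0,"jaw":0},{"tx":-4,"ty":-3,"tz":0,"twist":0,"jaw":0},{"tx":-2,"ty":-4,"tz":0,"twist":0,"jaw":0},{"tx":0,"ty":-4,"tz":0,"twist":0,"jaw":0},{"tx":0,"ty":-2,"tz":0,"twist":0,"jaw":0},{"tx":0,"ty":0,"tz":0,"twist":0,"jaw":0},{"tx":0,"ty":0,"tz":0,"twist":0,"jaw":0}]' | grep -E 'tcp|force'
python3 - <<'E'
from h import *
a=cam("top");b=cam("side")
cv2.imwrite("pics/o.png",cv2.hconcat([cv2.resize(a[110:290,210:350],(389,500),interpolation=3),cv2.resize(b[165:265,255:335],(400,500),interpolation=3)]))
cs=blobs(a,(100,150,120),(125,255,255),(225,140,330,200),60)
for c in cs: print("blue",rect("top",c,.07),rig(rect("top",c,.07)[0]))
p=np.vstack([c for c in cs])[:,0]; 
for nm,i,bx in(("top",a,(390,235,480,295)),): print("grip",[rect(nm,c,.077) for c in blobs(i,(15,20,120),(30,140,255),bx,20)][:2])
print("chips",[rig(pt("top",*cv2.minAreaRect(c)[0],.01)) for c in blobs(a,(3,120,100),(15,255,255),(215,205,345,290),8)])
for c in blobs(a,(0,150,100),(5,255,255),(240,130,330,175),5): print("red",rig(rect("top",c,.14)[0]),rect("top",c,.14)[1:])
E
```

```text
tcp_pos: [0.4306, -0.1961, 0.2068]
contact_force: [0.5, -0.3, 0.3]
blue (array([0.672 , 0.0597], dtype=float32), np.float32(112.5), np.float32(88.2), np.float32(177.05)) [102.8   8. ]
blue (array([0.6339, 0.1409], dtype=float32), np.float32(50.7), np.float32(38.5), np.float32(95.2)) [69.  91.1]
grip [(array([ 0.4338, -0.3756], dtype=float32), np.float32(78.2), np.float32(41.6), np.float32(87.5))]
chips [array([-138.7,   -8.2]), array([-113.5,  -95.7]), array([-115.6,   97.7])]
red [136.8 -20.4] (np.float32(53.5), np.float32(35.6), np.float32(5.21))
```

View pics/o.png

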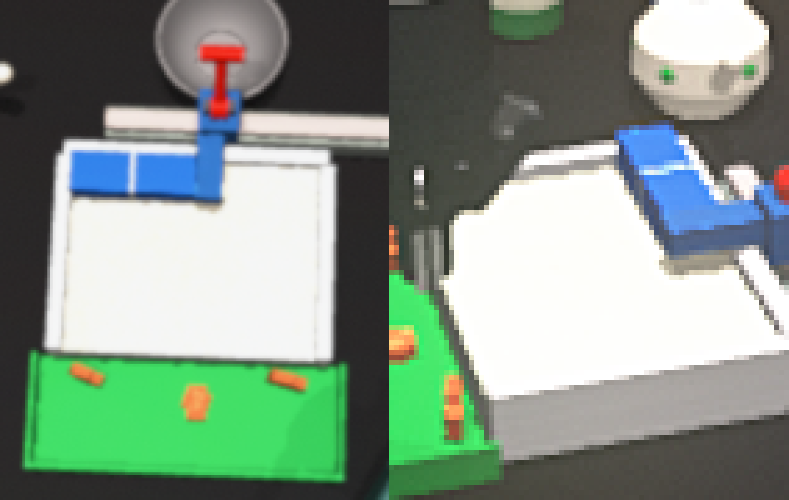

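```bash
python3 -c "
from station import job
print(job.hand_in())"
```

```text
the job is handed in; nothing more can be done
None
```

I finished the whole sequence and handed the job in at about 40 s of robot time. No verdict was reported.

**What I did:**
- **Chips:** three were on the plate, and I wiped them over the front edge in two strokes. The last picture shows all three in the trough, at rig x −139, −113 and −116 mm. Two of them stand on edge.
- **Scraper:** back flat in its tray and let go, about 2 mm from the middle when I measured it right after release. The last re-measure gave a doubtful figure (ridge 42 mm wide instead of 22), probably from the arm's shadow, so I rely on the earlier one.
- **Bar:** pushed against the back fence and then the left end stop, with the contact force rising at each. After release the camera read rig x 68, y 60 mm, within 0.1° of square.
- **Rail stop:** pushed up to the bar's end until the force rose to about 10 N. The last picture shows its nose against the bar.
- **Cam lever:** pushed over to its end stop, where the force rose to about 7 N. The last picture shows it leaning away from the robot.

**Points to note:**
- **Calibration:** my rig frame disagreed with the contact readings by about 2 mm in x, so I used the fence contact for the bar's position.
- **Bowl:** it sits very close behind the rail. I measured up to 5 mm of overlap with the stop's carriage, so it may have been brushed. It shows no clear shift in the pictures, but I did not measure it again afterwards.
- **Final position:** the gripper was clear of everything at hand-in.

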